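Close the hardware pots with their own lids

TASK

Close the five open pots of printer hardware: take the two stacks of lids apart and put each lid, plug down, on the pot of its own colour, so that it lies flat on the rim. Leave the pots standing where they are, set the lids down rather than dropping them, and let go of everything.

Things in the scene. Friction and masses are not known exactly. Their poses are not given: they have to be found in the camera images.
- lid_red: red large lid, rigid, 36 g: knurled disc 64 mm across, 14 mm thick, over a plug 34 mm across, 10 mm deep. Origin: centre of the plug's underside, z up; disc at z = 10 to 24 mm. Starts plug down, at the bottom of a stack. In a stack each plug stands on the larger lid below (origins 24 mm apart, 10 mm gap between discs).
- lid_blue: blue large lid, rigid, 36 g: knurled disc 64 mm across, 14 mm thick, over a plug 34 mm across, 10 mm deep. Origin: centre of the plug's underside, z up; disc at z = 10 to 24 mm. Starts plug down, at the bottom of a stack. In a stack each plug stands on the larger lid below (origins 24 mm apart, 10 mm gap between discs).
- lid_yellow: yellow medium lid, rigid, 25 g: knurled disc 52 mm across, 14 mm thick, over a plug 25 mm across, 10 mm deep. Origin: centre of the plug's underside, z up; disc at z = 10 to 24 mm. Starts plug down, second in a stack, green lid on it. In a stack each plug stands on the larger lid below (origins 24 mm apart, 10 mm gap between discs).
- lid_white: white medium lid, rigid, 25 g: knurled disc 52 mm across, 14 mm thick, over a plug 25 mm across, 10 mm deep. Origin: centre of the plug's underside, z up; disc at z = 10 to 24 mm. Starts plug down, top of the other stack. In a stack each plug stands on the larger lid below (origins 24 mm apart, 10 mm gap between discs).
- lid_green: green small lid, rigid, 16 g: knurled disc 40 mm across, 14 mm thick, over a plug 16 mm across, 10 mm deep. Origin: centre of the plug's underside, z up; disc at z = 10 to 24 mm. Starts plug down, on top of the yellow lid. In a stack each plug stands on the larger lid below (origins 24 mm apart, 10 mm gap between discs).
- pot_red: red large round open pot of small metal hardware, loose on the table, 0.28 kg: 62 mm high, 58 mm across, mouth 48 mm across. Origin: centre of its underside, z up. With its lid seated the disc rests on the rim and the lid's origin is 52 mm above the pot's; the contents lie well below the plug.
- pot_blue: blue large round open pot of small metal hardware, loose on the table, 0.28 kg: 62 mm high, 58 mm across, mouth 48 mm across. Origin: centre of its underside, z up. With its lid seated the disc rests on the rim and the lid's origin is 52 mm above the pot's; the contents lie well below the plug.
- pot_yellow: yellow medium round open pot of small metal hardware, loose on the table, 0.2 kg: 56 mm high, 46 mm across, mouth 38 mm across. Origin: centre of its underside, z up. With its lid seated the disc rests on the rim and the lid's origin is 46 mm above the pot's; the contents lie well below the plug.
- pot_white: white medium round open pot of small metal hardware, loose on the table, 0.2 kg: 56 mm high, 46 mm across, mouth 38 mm across. Origin: centre of its underside, z up. With its lid seated the disc rests on the rim and the lid's origin is 46 mm above the pot's; the contents lie well below the plug.
- pot_green: green small round open pot of small metal hardware, loose on the table, 0.13 kg: 48 mm high, 36 mm across, mouth 28 mm across. Origin: centre of its underside, z up. With its lid seated the disc rests on the rim and the lid's origin is 38 mm above the pot's; the contents lie well below the plug.
Mind the look-alikes: they are no part of the job. Of the things like the lid_blue, leave any that is pink or turquoise; of the rest the smaller one is meant.

How it is judged (in metres and radians):
At the end, for the whole second after the job is handed in: Every lid sits on the pot of its own colour: centres within 10 mm seen from above, seated on the rim to within 4 mm of height, lid and pot upright within 0.1 rad, the pot standing on the table, all released and at rest (horizontal distance between lid_red and pot_red below 0.01 m and z of lid_red in the frame of pot_red between 0.048 and 0.056 m and angle between each of lid_red, pot_red, lid_blue, pot_blue, lid_yellow, pot_yellow, lid_white, pot_white, lid_green, pot_green's own z axis and vertical below 0.1 rad and height (world z) of each of pot_red, pot_blue, pot_yellow, pot_white, pot_green below 0.01 m and linear speed of each of lid_red, pot_red, lid_blue, pot_blue, lid_yellow, pot_yellow, lid_white, pot_white, lid_green, pot_green below 0.02 m/s and contact force between each of lid_red, lid_blue, lid_yellow, lid_white, lid_green and the fingers below 0.05 N and horizontal distance between lid_blue and pot_blue below 0.01 m and z of lid_blue in the frame of pot_blue between 0.048 and 0.056 m and horizontal distance between lid_yellow and pot_yellow below 0.01 m and z of lid_yellow in the frame of pot_yellow between 0.042 and 0.05 m and horizontal distance between lid_white and pot_white below 0.01 m and z of lid_white in the frame of pot_white between 0.042 and 0.05 m and horizontal distance between lid_green and pot_green below 0.01 m and z of lid_green in the frame of pot_green between 0.034 and 0.042 m); the robot touches nothing.
It fails at once if a pot is tipped over or pushed more than 40 mm away ((angle between pot_red's own z axis and vertical above 0.6 rad or distance of pot_red from where it was at the start of the episode above 0.04 m) or (angle between pot_blue's own z axis and vertical above 0.6 rad or distance of pot_blue from where it was at the start of the episode above 0.04 m) or (angle between pot_yellow's own z axis and vertical above 0.6 rad or distance of pot_yellow from where it was at the start of the episode above 0.04 m) or (angle between pot_white's own z axis and vertical above 0.6 rad or distance of pot_white from where it was at the start of the episode above 0.04 m) or (angle between pot_green's own z axis and vertical above 0.6 rad or distance of pot_green from where it was at the start of the episode above 0.04 m)).
It fails at once if a lid is dropped: it falls free of everything at more than 0.75 m/s (a fall of about 30 mm) ((linear speed of lid_red above 0.75 m/s and contact force between lid_red and anything else below 0.02 N) or (linear speed of lid_blue above 0.75 m/s and contact force between lid_blue and anything else below 0.02 N) or (linear speed of lid_yellow above 0.75 m/s and contact force between lid_yellow and anything else below 0.02 N) or (linear speed of lid_white above 0.75 m/s and contact force between lid_white and anything else below 0.02 N) or (linear speed of lid_green above 0.75 m/s and contact force between lid_green and anything else below 0.02 N)).
It also fails if it takes over 109 s, if anything falls off the work surface, if the arm or the gripper's body presses on something with over 40 N, if the wrist force passes 120 N, or if a joint passes its speed limit or range.

ROBOT

A 6-joint arm with a two-finger parallel gripper is mounted at the origin on the work surface. World frame = base frame: x ahead of the robot, y to its left, z up, the work surface at z = 0. Lengths are in mm, angles in rad, forces in N, time in s.
With the tool pointing down it reaches from about 275 to 825 mm from the base axis. Payload 5.2 kg.
Tool frame: the origin (TCP) lies at the very end of the fingers, on their centre line; the grasp point (between the pads) lies 19 mm behind it; z points along the fingers, y is the direction in which the jaws open and shut (so a half turn about z gives the same grasp; the last joint's range is limited). The gripper opens to 93 mm and grips with 3 to 60 N. Pads are 15 mm wide; open, the fingers measure 128 mm over their backs; the gripper's body (75 mm by 188 mm) begins 65 mm behind the grasp point.
Start: joints at [-1.488, 0.259, 1.535, -0, 1.348, -0.203], TCP at [155.08, -527.689, 218.653] pointing down, gripper open.
Joint ranges: [-3.14, 3.14], [-0.91, 2.08], [0.19, 2.58], [-1.22, 4.36], [0.22, 2.71], [-3.12, 3.12]. Speed limits (rad/s): [2.57, 2.57, 3.14, 3.14, 3.14, 3.14].

INTERFACE

Orientations are given as [roll, pitch, yaw] about the fixed x, y, z axes, in that order (R = Rz(yaw) Ry(pitch) Rx(roll)).
In Python, from bench import robot gives the robot as it stands. The module is installed in compiled form; this text tells all that it offers. Calls block until the motion is done:
- robot.move_ptp(position, orientation): joint-space move of the TCP to a pose.
- robot.move_linear(position, ori=None, speed=150, f_stop=None): straight line of the TCP; ori=None keeps the orientation; speed is the mean speed in mm/s. With f_stop (N) it stops when the force on the tool has changed by that much, and returns True; else False.
- robot.move_j(angles): joint-space move.
- robot.move_gripper(opening): opening from 0.0 (shut) to 1.0 (fully open); the grip force is fixed at half the most; returns when the fingers have stopped.
- robot.sleep(seconds).
- robot.inverse_kinematics(position, orientation): joint angles nearest the present ones, or None.
- robot.get_image(name): name is "side" or "top" or "wrist"; returns a dict with "img" (400x640x3 uint8, blue, green, red), "fovy" (degrees; the focal length in pixels is half the picture's height over the tangent of half this angle, whatever the lens; pixels are square), "cx", "cy" (the principal point, pixels), "k1" (the pictures are not rectified: a ray, as slopes to the right and down, at radius r is drawn at 1 + k1 r^2 times it, then the intrinsics apply), "eye" and "orientation" of the camera in the world. Camera axes: x right, y down, z forward; pixel columns grow to the right and rows downward; lengths in mm; the calibration is good to about 2 mm. A picture is of the moment at which its call begins. There is no depth.
A pose or a line that the arm cannot do raises robot.MotionError and nothing moves.
- robot.hand_in(): hands the job in, once; it reports no verdict.
Readings, each from a call of its own:
- robot.current_t(): time.
- robot.current_qpos(): joint angles.
- robot.current_joint_vel(): joint speeds.
- robot.current_joint_efforts(): joint torques, N m.
- robot.current_tcp_pos(): TCP position.
- robot.current_eef_rot(): TCP orientation.
- robot.current_contact_force(): force on the tool from outside, world axes, zero at the start.
- robot.current_ft_torque(): the same for the moment, N m.
- robot.current_gripper_width(): opening from 0.0 (shut) to 1.0 (fully open).
Only numpy, scipy, OpenCV 4.12 (cv2) and the standard library are available. Lean on these libraries where they do the work, as an engineer would, in place of code of your own. Each camera call takes 0.05 s, during which the arm holds its last target.

## Working session

There is one attempt and no reset: what is moved stays moved. The work goes in short steps, each a Python script; the robot and the scene stay as the last script left them, time stands still between calls to the robot, and variables do not carry over. Pictures are saved under pics/ and viewed, and the job is handed in when it is done.

```bash
mkdir -p pics
cat > h.py <<'E'
import numpy as np, cv2
from bench import robot
E
python3 - <<'E'
from h import *
for n in ("side","top","wrist"):
    d=robot.get_image(n); cv2.imwrite(f"pics/{n}0.png",d["img"])
    print(n,{k:d[k] for k in d if k!="img"})
print(robot.current_eef_rot(),robot.current_t())
E
```

```text
side {'fovy': 53.8801142249319, 'cx': 314.7177391047439, 'cy': 196.87096432299072, 'k1': -0.010062200825860406, 'eye': array([271.44904473, 686.51661721, 728.86318778]), 'orientation': array([-2.34477128, -0.01414541, -2.88052213])}
top {'fovy': 48.69694010535856, 'cx': 320.63118964129154, 'cy': 206.98726026170237, 'k1': -0.0017416718214881557, 'eye': array([ 303.07805791,   44.63438234, 1138.9559002 ]), 'orientation': array([-2.99627888,  0.02214389, -1.55853621])}
wrist {'fovy': 71.50602267308756, 'cx': 320.0559593559004, 'cy': 198.57812399723912, 'k1': -0.010957682730643636, 'eye': array([ 231.82613135, -504.11300422,  383.1657505 ]), 'orientation': array([ 2.84994778e+00,  4.76378364e-04, -1.28424266e+00])}
[-3.14017878e+00 -2.60536394e-04  2.85814571e-01] 0.15
```

View pics/top0.png

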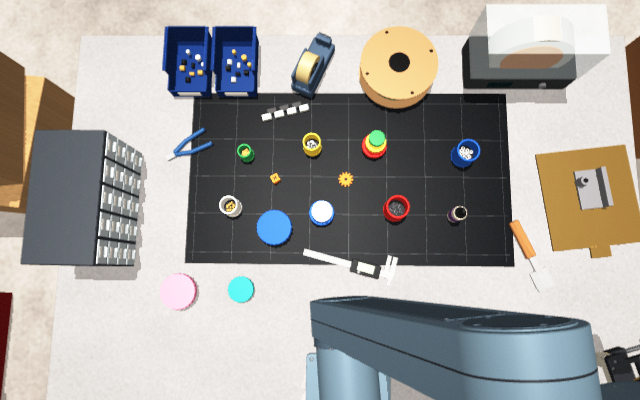

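View pics/side0.png

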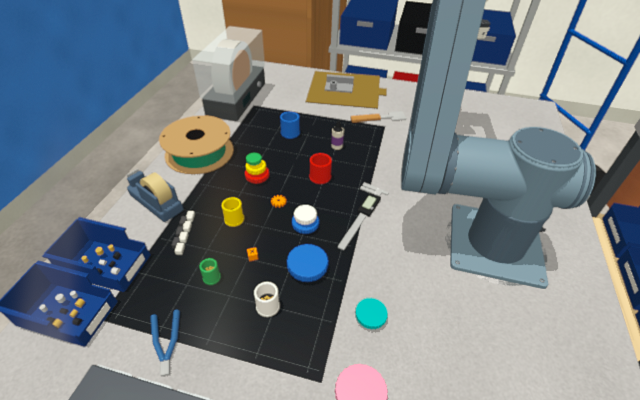

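View pics/wrist0.png

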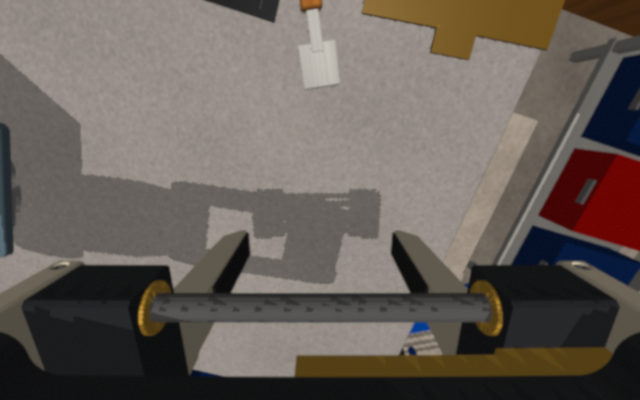

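Top view: pots are green (246,153), white (230,206), yellow (312,145), red (397,209) and blue (466,153). The stacks are at (375,140) (green/yellow/red) and (321,212) (white/blue). Enlarging to check the blue candidates.

Run:
```python
import cv2
a=cv2.imread("pics/top0.png")[120:310,150:500]
cv2.imwrite("pics/top0c.png",cv2.resize(a,None,fx=2.28,fy=2.28,interpolation=cv2.INTER_CUBIC))
b=cv2.imread("pics/side0.png")[100:330,180:400]
cv2.imwrite("pics/side0c.png",cv2.resize(b,None,fx=2.6,fy=2.6,interpolation=cv2.INTER_CUBIC))
```

```text
(no output)
```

View pics/top0c.png

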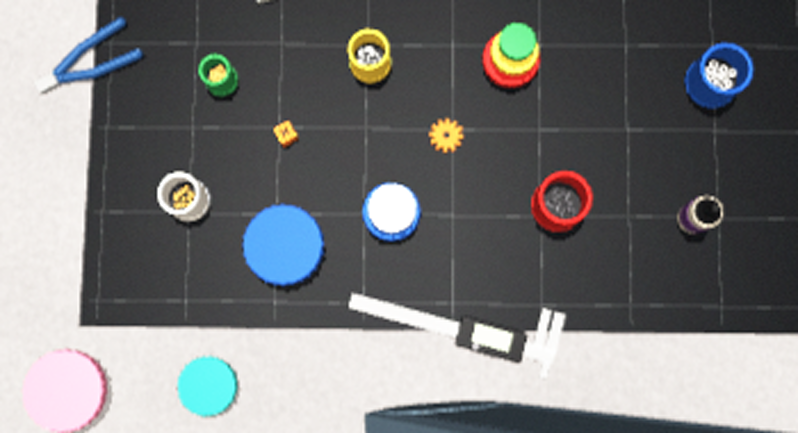

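View pics/side0c.png

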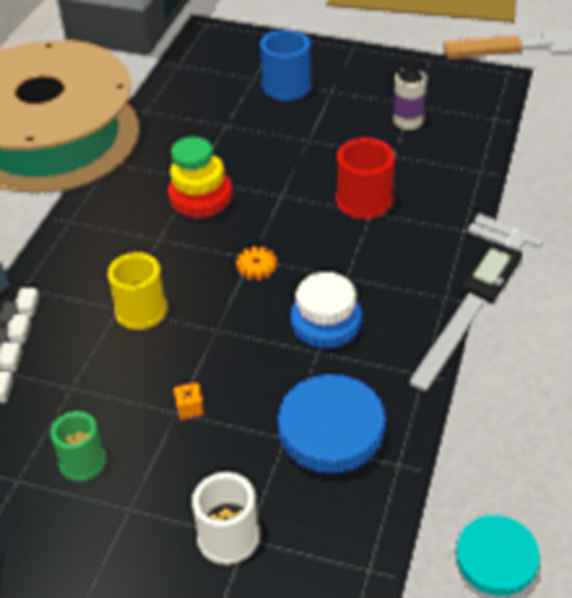

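Blue-lid candidates in the top view: large blue disc (274,227), blue disc under the white lid (321,212), turquoise (241,289) and pink (178,291). The one at (321,212) is meant, since it is the smaller blue one and at the bottom of a stack. The crop confirms this. Now measuring from both fixed cameras.

```bash
cat > h.py <<'E'
import numpy as np, cv2
from bench import robot
from scipy.spatial.transform import Rotation as Ro
from scipy.optimize import least_squares
HSV={'red':[((0,120,60),(8,255,255)),((172,120,60),(180,255,255))],'yellow':[((22,110,60),(35,255,255))],
 'green':[((50,90,50),(80,255,255))],'blue':[((102,120,60),(120,255,255))],'white':[((0,0,120),(180,70,255))]}
def K(d):
    f=200/np.tan(np.radians(d['fovy'])/2)
    return f
def rays(d,px):
    px=np.asarray(px,float); f=K(d)
    q=(px-[d['cx'],d['cy']])/f; s=q.copy()
    for _ in range(10): s=q/(1+d['k1']*(s**2).sum(1,keepdims=True))
    return Ro.from_euler('xyz',d['orientation']).apply(np.c_[s,np.ones(len(s))])
def onplane(d,px,z):
    r=rays(d,px); e=d['eye']; return (e+r*((z-e[2])/r[:,2])[:,None])[:,:2]
def project(d,P):
    c=Ro.from_euler('xyz',d['orientation']).inv().apply(np.atleast_2d(P)-d['eye'])
    s=c[:,:2]/c[:,2:]; s=s*(1+d['k1']*(s**2).sum(1,keepdims=True)); return s*K(d)+[d['cx'],d['cy']]
def mask(d,col):
    h=cv2.cvtColor(d['img'],cv2.COLOR_BGR2HSV); m=0
    for a,b in HSV[col]: m=m|cv2.inRange(h,a,b)
    return m
def fit(d,col,near,R,z,win=60,part='far'):
    """rim circle of known radius R at height z near world point; fit far part of the blob outline"""
    px=project(d,[*near,z])[0]
    m=mask(d,col); sel=np.zeros_like(m); 
    rad=int(win*K(d)/np.linalg.norm(d['eye']-[*near,z]))
    cv2.circle(sel,tuple(int(v) for v in px),rad,255,-1); m&=sel
    n,l,st,ce=cv2.connectedComponentsWithStats(m)
    k=1+np.argmax(st[1:,4]); m=(l==k).astype(np.uint8)*255
    cs,_=cv2.findContours(m,cv2.RETR_EXTERNAL,cv2.CHAIN_APPROX_NONE)
    c=max(cs,key=cv2.contourArea)[:,0].astype(float)
    hull=cv2.convexHull(c.astype(np.float32))[:,0]
    # half-pixel outward
    cc=c.mean(0); 
    c=c+0.5*(c-cc)/np.linalg.norm(c-cc,axis=1,keepdims=True)
    w=onplane(d,c,z); u=w.mean(0)-d['eye'][:2]; u/=np.linalg.norm(u)
    p=w.mean(0)
    for _ in range(5):
        s=w[((w-p)@u)>0.1*R] 
        f=lambda p:np.hypot(*(s-p).T)-R
        o=least_squares(f,p,loss='soft_l1',f_scale=1.0); p=o.x
    f=lambda q:np.hypot(*(s-q[:2]).T)-q[2]
    o2=least_squares(f,[*p,R],loss='soft_l1',f_scale=1.0)
    return p,np.sqrt(np.mean((np.hypot(*(s-p).T)-R)**2)),o2.x[2],len(s)
E
python3 - <<'E'
from h import *
D={n:robot.get_image(n) for n in("top","side")}
T={'pot_red':('red',(397,209),29,62),'pot_blue':('blue',(466,153),29,62),'pot_yellow':('yellow',(312,145),23,56),'pot_white':('white',(230,206),23,56),'pot_green':('green',(246,153),18,48),
'lid_green':('green',(376,139),20,72),'lid_yellow':('yellow',(375,144),26,48),'lid_red':('red',(374,147),32,24),'lid_white':('white',(321,211),26,48),'lid_blue':('blue',(321,213),32,24),'bigblue':('blue',(274,227),45,24)}
for k,(c,px,R,z) in T.items():
    near=onplane(D['top'],[px],z)[0]
    for n in D:
        p,r,Rf,N=fit(D[n],c,near,R,z,win=R+20)
        print(k,n,p.round(1),'rms',round(r,1),'Rfit',round(Rf,1),N)
E
```

```text
pot_red top [ 465.2 -119.3] rms 0.7 Rfit 29.5 31
pot_red side [ 461.8 -123.7] rms 1.1 Rfit 29.7 24
pot_blue top [ 609.7 -297.4] rms 0.8 Rfit 30.3 31
pot_blue side [ 607.  -296.7] rms 2.9 Rfit 37.3 22
pot_yellow top [631.7  96.5] rms 0.9 Rfit 24.4 23
pot_yellow side [629.2  92.5] rms 1.2 Rfit 25.0 22
pot_white top [467.3 303. ] rms 1.0 Rfit 25.0 24
pot_white side [465.  300.3] rms 0.7 Rfit 24.2 28
pot_green top [609. 270.] rms 0.8 Rfit 18.6 19
pot_green side [606.6 267.4] rms 0.7 Rfit 18.9 20
lid_green top [636.8 -67.4] rms 0.8 Rfit 20.7 20
lid_green side [634.3 -71.1] rms 0.9 Rfit 21.5 16
lid_yellow top [631.1 -66.4] rms 2.1 Rfit 23.9 16
lid_yellow side [619.2 -58.1] rms 8.9 Rfit 608705.9 31
lid_red top [632.1 -65.8] rms 1.3 Rfit 32.4 13
lid_red side [635.6 -80.6] rms nan Rfit 32.0 0
lid_white top [454.1  68.5] rms 0.8 Rfit 26.1 25
lid_white side [451.2  66.8] rms 1.0 Rfit 27.8 25
lid_blue top [454.   69.4] rms 1.0 Rfit 31.5 32
lid_blue side [454.1  56.4] rms nan Rfit 32.0 0
bigblue top [414.6 190.3] rms 0.8 Rfit 45.2 47
bigblue side [414.  179.9] rms 0.9 Rfit 46.3 48
  return _methods._mean(a, axis=axis, dtype=dtype,
  ret = ret.dtype.type(ret / rcount)
```

The two cameras agree to 2–4 mm, and the fitted radii match the stated sizes. I'll check with the wrist camera above the first stack.

Run:
```python
from h import *
O=[np.pi,0,0]
for p in [(466,-121),(609,-297),(630.5,94.5),(466,301.5),(608,269),(635,-69),(452.5,68)]:
    print(p,[None if (q:=robot.inverse_kinematics([*p,z],O)) is None else np.round(q,2).tolist() for z in (5,140)])
print(robot.current_t())
robot.move_ptp([635,-69,200],O)
d=robot.get_image("wrist"); cv2.imwrite("pics/w1.png",d["img"])
print(robot.current_t(),project(d,[635,-69,72]))
for c,R,z in(('green',20,72),('yellow',26,48),('red',32,24)): print(c,fit(d,c,(635,-69),R,z,win=R+20))
```

```text
(466, -121) [[-0.49, 0.4, 1.95, -0.0, 0.79, 1.08], [-0.49, 0.21, 1.81, -0.0, 1.13, 1.08]]
(609, -297) [[-0.62, 0.67, 1.43, -0.0, 1.04, 0.95], [-0.62, 0.54, 1.3, -0.0, 1.3, 0.95]]
(630.5, 94.5) [[-0.03, 0.61, 1.55, -0.0, 0.98, 1.54], [-0.03, 0.47, 1.42, -0.0, 1.25, 1.54]]
(466, 301.5) [[0.37, 0.5, 1.77, -0.0, 0.88, 1.94], [0.37, 0.33, 1.64, -0.0, 1.17, 1.94]]
(608, 269) [[0.25, 0.65, 1.47, -0.0, 1.02, 1.82], [0.25, 0.52, 1.34, -0.0, 1.28, 1.82]]
(635, -69) [[-0.28, 0.61, 1.54, -0.0, 0.98, 1.29], [-0.28, 0.47, 1.42, -0.0, 1.25, 1.29]]
(452.5, 68) [[-0.1, 0.37, 2.01, -0.0, 0.77, 1.48], [-0.1, 0.17, 1.86, -0.0, 1.11, 1.48]]
0.25
2.6667 [[319.34999604 191.43703656]]
green (array([635.87427904, -67.78282384]), np.float64(0.7400172993679761), np.float64(18.38465043542796), 45)
yellow (array([629.47775168, -67.74312635]), np.float64(0.648872518178585), np.float64(25.608563250695724), 55)
red (array([626.16565059, -66.11709135]), np.float64(1.3408846373104946), np.float64(32.8525198331967), 44)
```

View pics/w1.png

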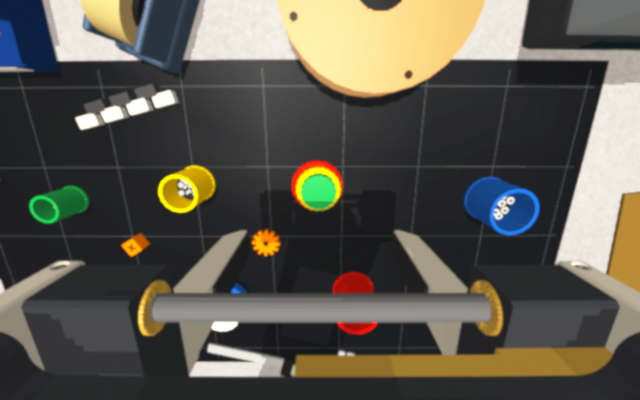

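The wrist camera puts green at (635.9,−67.8), between the other two, so I'll use the averages. The stack shows at pixel (318,188) and leans a little. Taking green now.

```bash
cat >> h.py <<'E'
O=[np.pi,0,0]
def pick(x,y,z0):
    robot.move_gripper(1.0)
    robot.move_ptp([x,y,z0+60],O)
    s=robot.move_linear([x,y,z0+5],speed=90,f_stop=8)
    robot.move_gripper(0.0)
    w=robot.current_gripper_width()*93
    robot.move_linear([x,y,z0+30],speed=60)
    robot.move_linear([x,y,150],speed=200)
    print('pick stop',s,'width',round(w,1),round(robot.current_gripper_width()*93,1),'t',robot.current_t())
def place_above(x,y,seat):
    robot.move_ptp([x,y,seat+70],O)
def place(x,y,seat,w):
    robot.move_linear([x,y,seat+5+14],speed=100)
    s=robot.move_linear([x,y,seat+5-2],speed=20,f_stop=3)
    print('place stop',s,'z-rel',robot.current_tcp_pos()[2]-seat-5,robot.current_tcp_pos(),robot.current_contact_force())
    return s
def release(x,y,w):
    robot.move_gripper((w+12)/93)
    p=robot.current_tcp_pos(); robot.move_linear([p[0],p[1],p[2]+60],speed=120)
    robot.move_gripper(1.0)
    print('t',robot.current_t())
def shot(n,name,box=None):
    d=robot.get_image(n); i=d['img']
    if box: i=cv2.resize(i[box[1]:box[3],box[0]:box[2]],None,fx=3,fy=3,interpolation=cv2.INTER_CUBIC)
    cv2.imwrite(f"pics/{name}.png",i); return d
E
python3 - <<'E'
from h import *
pick(635.5,-68.7,48)
place_above(607.8,268.7,38)
d=shot("wrist","w2"); print(fit(d,'green',(608,269),18,48,win=30))
D=shot("top","t2"); print(fit(D,'yellow',(631,-68),26,48,win=40),fit(D,'red',(631,-67),32,24,win=45))
shot("side","s2")
E
```

```text
pick stop False width 39.3 39.2 t 6.0667
(array([593.38669192, 269.82438142]), np.float64(2.85850056154756), np.float64(27.82859484512147), 60)
(array([633.44258653, -67.0166908 ]), np.float64(0.756652565134609), np.float64(26.11716234114343), 26) (array([632.01477796, -65.93972717]), np.float64(1.1483395498443836), np.float64(32.14843954916068), 14)
```

View pics/w2.png

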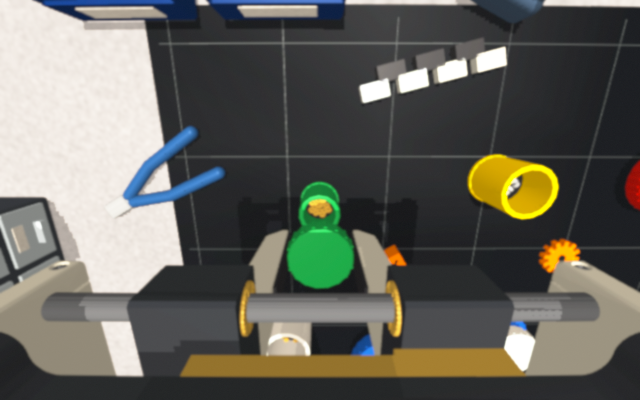

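View pics/s2.png

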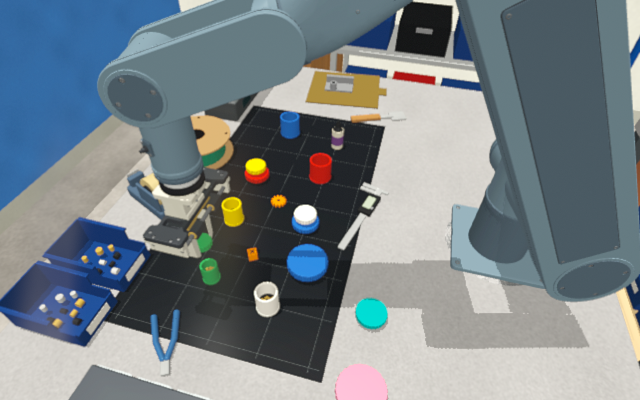

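The wrist view shows green held level at (320,256), with the green pot behind it at (320,205). Checking the held lid and then placing it.

Run:
```python
from h import *
d=robot.get_image("wrist"); print(robot.current_tcp_pos(),fit(d,'green',(607.8,268.7),20,127,win=24))
s=place(607.8,268.7,38,40)
shot("side","s3",(120,190,320,330)); shot("wrist","w3")
```

```text
[608.54424991 267.25593917 108.24463367] (array([606.83875917, 267.57446003]), np.float64(0.38428353890468414), np.float64(20.694695861316493), 87)
place stop True z-rel -0.10171897693968646 [607.61636535 268.56482095  42.89828102] [-0.60126788  0.6410729   4.47239955]
```

View pics/s3.png

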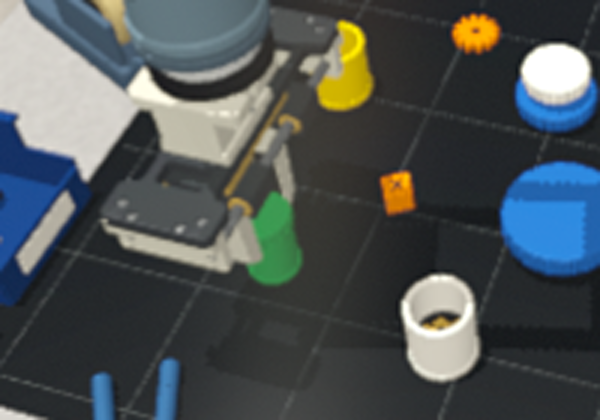

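View pics/w3.png

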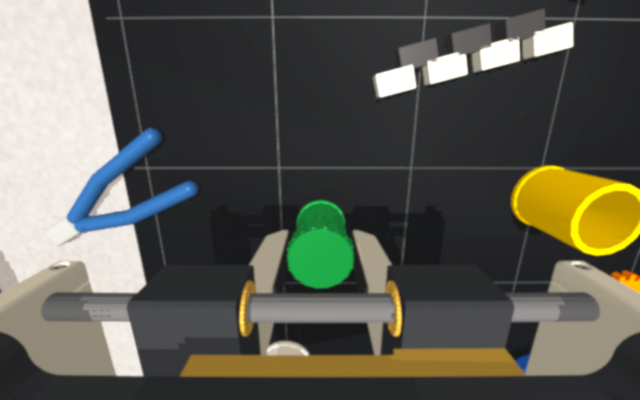

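Contact came at the expected seating height (−0.1 mm). Releasing green, then on to yellow.

Run:
```python
from h import *
release(0,0,40)
d=shot("wrist","w4"); print('green seated',fit(d,'green',(608,269),20,62,win=30))
pick(632,-68.5,24)
place_above(630.5,94.5,46)
d=shot("wrist","w5"); p=robot.current_tcp_pos(); print(p,fit(d,'yellow',p[:2],26,p[2]+19,win=30))
D=robot.get_image("top"); print(fit(D,'red',(631,-67),32,24,win=45),fit(D,'green',(608,269),20,62,win=40))
S=robot.get_image("side"); print(fit(S,'red',(631,-67),32,24,win=40),fit(S,'green',(608,269),20,62,win=30))
place(630.5,94.5,46,52)
shot("side","s5",(120,150,320,290))
```

```text
t 10.9417
green seated (array([605.2838697 , 268.95426356]), np.float64(0.48511007847813936), np.float64(20.99222083852943), 65)
pick stop False width 51.6 51.6 t 15.1833
[630.79783007  92.96444242 115.7385709 ] (array([630.3152317 ,  94.24353181]), np.float64(0.8081864248440641), np.float64(26.89245306542297), 111)
(array([632.02796301, -65.36571142]), np.float64(0.6494128762519229), np.float64(32.6240410342406), 31) (array([607.79101219, 270.89033724]), np.float64(3.3488129571582985), np.float64(15.833041509599088), 22)
(array([628.97033147, -69.0961478 ]), np.float64(1.4255717836830537), np.float64(35.37821724260976), 26) (array([606.31465602, 267.24376322]), np.float64(0.8179303664251334), np.float64(21.16240527774417), 23)
place stop True z-rel 0.07690478574021853 [630.29717486  94.53661564  51.07690479] [0.07546024 0.5420548  3.85945086]
```

View pics/w4.png

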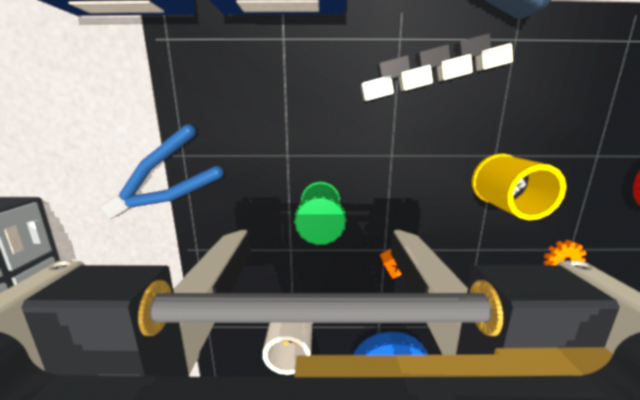

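View pics/w5.png

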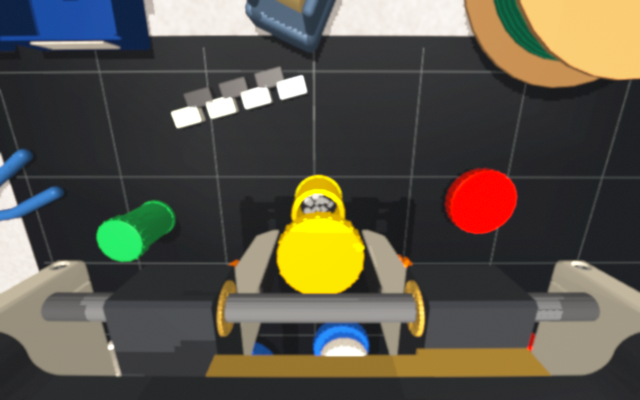

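View pics/s5.png

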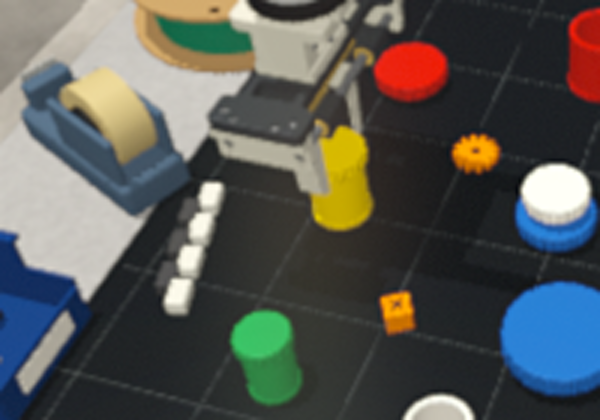

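Green sits flat on its pot, and yellow made contact at seat height (+0.1). Next is red.

Run:
```python
from h import *
release(0,0,52)
pick(630.7,-67.3,0)
place_above(463.5,-121.5,52)
d=shot("wrist","w6"); p=robot.current_tcp_pos(); print(p,fit(d,'red',p[:2],32,p[2]+19,win=36))
D=robot.get_image("top"); print(fit(D,'yellow',(630,94),26,70,win=45))
S=robot.get_image("side"); print(fit(S,'yellow',(630,94),26,70,win=30))
place(463.5,-121.5,52,64)
shot("side","s6",(220,90,420,230))
```

```text
t 19.225
pick stop False width 63.2 63.2 t 22.8167
[ 465.16616078 -121.851471    122.17691872] (array([ 467.81622488, -121.2373432 ]), np.float64(2.5376692191090355), np.float64(36.25097415926251), 146)
(array([632.46231917,  95.70218247]), np.float64(0.722669867544774), np.float64(26.984873933541987), 27)
(array([629.69810402,  91.61262179]), np.float64(1.0422572492153046), np.float64(27.4986660284311), 25)
place stop True z-rel 0.24957535958656507 [ 463.36806037 -121.4773453    57.24957536] [-0.83574605  0.65223985  4.78670444]
```

View pics/w6.png

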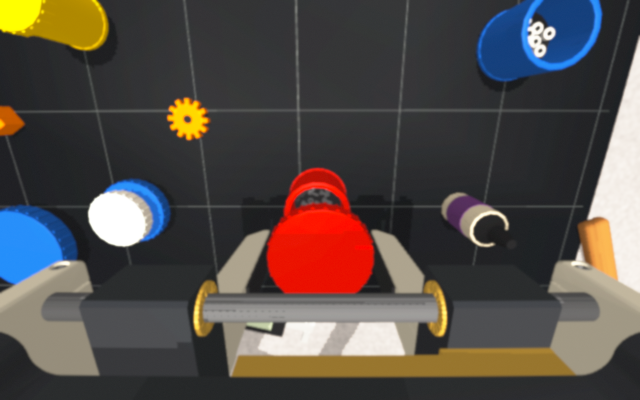

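View pics/s6.png

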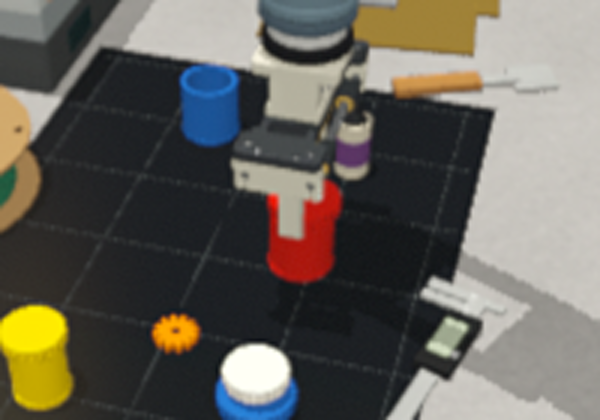

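Red made contact at seat height (+0.25). Next is white.

Run:
```python
from h import *
release(0,0,64)
D=robot.get_image("top"); S=robot.get_image("side")
print('white lid',fit(S,'white',(452.6,67.6),26,48,win=40)[:3])
pick(452.6,67.6,24)
place_above(466.1,301.6,46)
d=shot("wrist","w7"); p=robot.current_tcp_pos(); print(p)
D=robot.get_image("top"); print('red',fit(D,'red',(463,-121),32,76,win=45)); print('blue',fit(D,'blue',(453,68),32,24,win=45))
S=robot.get_image("side"); print('red',fit(S,'red',(463,-121),32,76,win=45)); print('blue',fit(S,'blue',(453,68),32,24,win=40))
place(466.1,301.6,46,52)
shot("side","s7",(200,180,400,330))
```

```text
t 26.7417
white lid (array([451.20842951,  66.75301744]), np.float64(0.9789982451697088), np.float64(27.800254721706764))
pick stop False width 51.0 51.4 t 30.55
[466.23390908 300.23616623 115.69514895]
red (array([ 464.17358493, -122.16142866]), np.float64(0.8635366936546763), np.float64(33.57934031561184), 34)
blue (array([453.87883464,  69.82931842]), np.float64(0.693324779899003), np.float64(32.66505828872149), 32)
red (array([ 461.37360202, -125.88670018]), np.float64(1.0941244649881632), np.float64(33.92860910658727), 26)
blue (array([450.67167314,  66.43884588]), np.float64(0.9324397771777654), np.float64(33.65605325246375), 29)
place stop True z-rel 0.06444811750090906 [465.93558837 301.5690819   51.06444812] [-0.84483096  0.0492187   4.8255453 ]
```

View pics/w7.png

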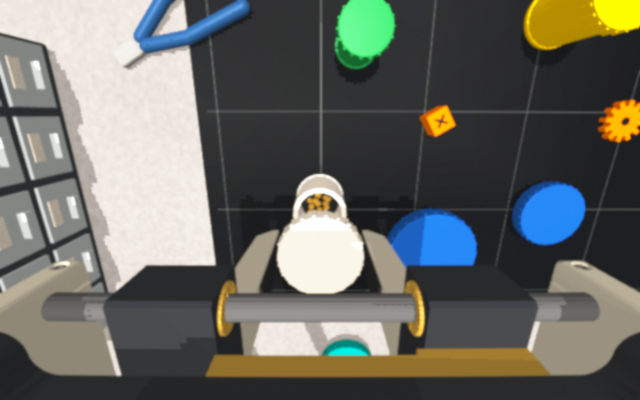

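View pics/s7.png

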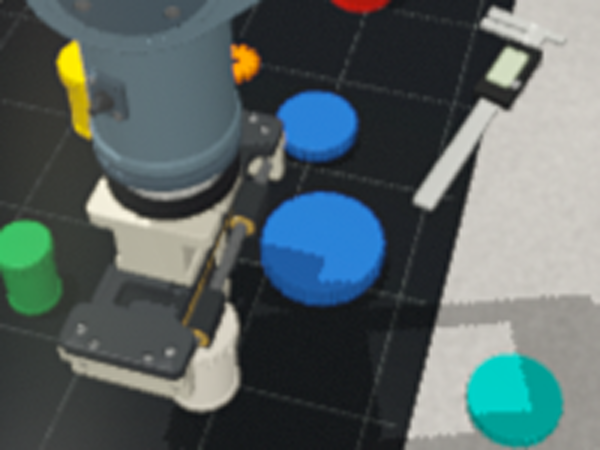

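White made contact at seat height. The small blue lid at pixel (550,212), now uncovered, is the target; the big disc at (433,248) is the look-alike. Next is blue, with a wrist check over its pot.

Run:
```python
from h import *
release(0,0,52)
pick(452.3,68.1,0)
place_above(608.3,-299,52)
p=robot.current_tcp_pos(); print(p)
d=shot("wrist","w8")
S=shot("side","s8",(220,60,420,200)); print('side pot',fit(S,'blue',(608,-298),29,62,win=50))
D=shot("top","t8"); print('top pot',fit(D,'blue',(608,-298),29,62,win=50))
```

```text
t 34.825
pick stop False width 63.5 63.4 t 38.65
[ 608.4633176  -297.39563275  122.26176252]
side pot (array([ 607.0828804 , -295.12746501]), np.float64(2.608923560004928), np.float64(35.839636676050645), 22)
top pot (array([ 591.65015366, -233.96990804]), np.float64(4.844640091833848), np.float64(159374.90203147827), 27)
```

View pics/w8.png

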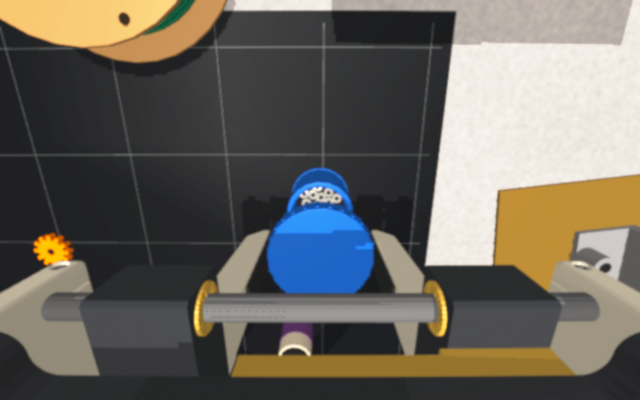

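View pics/s8.png

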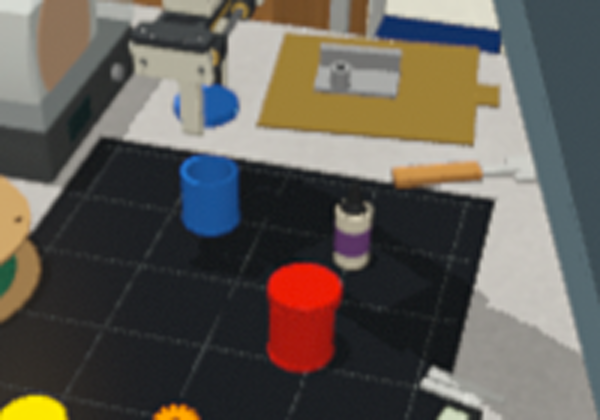

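View pics/t8.png

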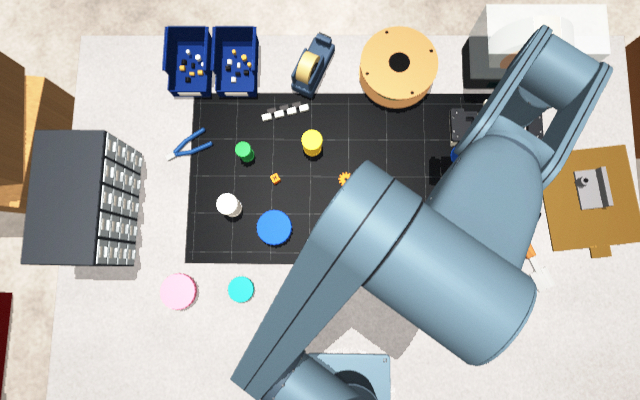

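The wrist view shows the held lid (centre col 320) laterally in line with the blue pot (col 320). For x, top and side together give 608.3. Placing.

Run:
```python
from h import *
place(608.3,-299,52,64)
shot("wrist","w9")
release(0,0,64)
robot.move_ptp([480,-400,230],[np.pi,0,0])
robot.sleep(0.3)
D=shot("top","t9"); S=shot("side","s9")
shot("top","t9c",(210,110,476,240)) ; 
cv2.imwrite("pics/s9c.png",cv2.resize(S['img'][100:330,180:400],None,fx=2.6,fy=2.6,interpolation=cv2.INTER_CUBIC))
for c,n,R,z in(('red',(463.5,-121.5),32,76),('blue',(608.3,-299),32,76),('yellow',(630.5,94.5),26,70),('white',(466,301.5),26,70),('green',(607.8,268.7),20,62)):
  print(c,[(a[0].round(1),round(a[1],1)) for a in (fit(D,c,n,R,z,win=R+15),fit(S,c,n,R,z,win=R+15))])
print(robot.current_t(),robot.current_contact_force())
```

```text
place stop True z-rel 0.30258047546863054 [ 608.15024348 -298.93472518   57.30258048] [-0.30480941 -0.31109617  4.28015491]
t 43.3083
red [(array([ 464.2, -122.2]), np.float64(0.9)), (array([ 461.4, -125.9]), np.float64(1.1))]
blue [(array([ 610.1, -299.6]), np.float64(0.8)), (array([ 604.6, -293.2]), np.float64(1.8))]
yellow [(array([632.5,  95.7]), np.float64(0.7)), (array([629.6,  91.5]), np.float64(1.1))]
white [(array([467.5, 303.6]), np.float64(0.7)), (array([465.3, 300.6]), np.float64(0.8))]
green [(array([609. , 270.2]), np.float64(0.7)), (array([606.2, 267.3]), np.float64(0.8))]
44.575 [ 0.54866149 -0.56609793 -0.07689225]
```

View pics/t9c.png

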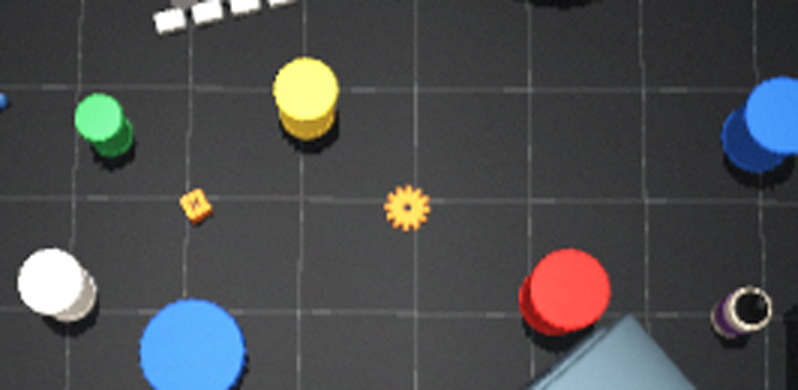

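View pics/s9c.png

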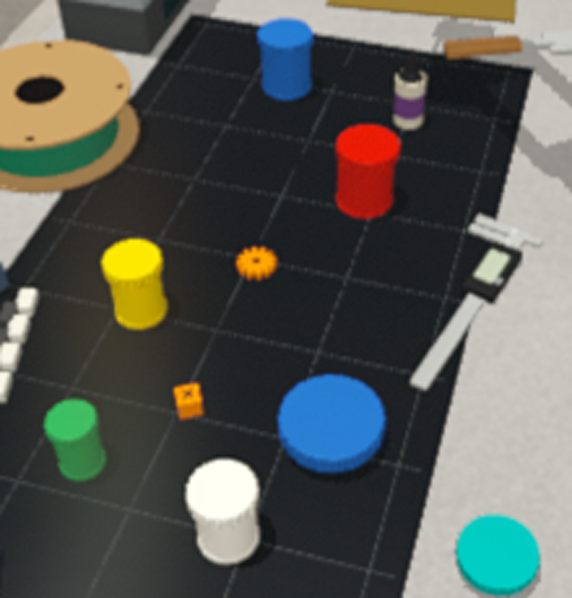

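All five lids look flat and centred on their pots, and their fitted centres are within about 3 mm of the pots' earlier fits. Handing in.

Run:
```python
from h import *
robot.hand_in(); print(robot.current_t())
```

```text
the job is handed in; nothing more can be done
the job is handed in; nothing more can be done
```

All five lids are on the pots of their own colour, and the job was handed in at about 45 s of the 109 s allowed. I unstacked them in the order green, yellow, red, white, blue. The large blue, pink and turquoise look-alikes were left alone.

- **Seating:** each lid touched down within 0.3 mm of its expected height.
- **Final pictures:** the lids look flat, released and upright, with the arm clear of everything.
- **Centring:** lid and pot centres agree within about 3 mm (the limit is 10 mm); red is worst, about 3 mm off in y.
- **Disagreements:** the top and side cameras differ by a steady 2–5 mm, so I used their averages. The side camera's fit of the blue pot and lid was poor (up to 8 mm off the top view). I set blue's y from the top view corrected for the usual offset, checked that with the wrist camera, and took its x from top and side together.

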